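# Hold a sample slide flush on a tilted spring stage

## Task

Pick up the larger sample slide, the one with the flat upright fin, by its fin with a gentle grip (never more than about 20 N) and tilt it to match the sloped face of the spring stage. Lay it squarely over the centre of that face with the slide's long side running up the slope, and press it on gently until the sprung face has sunk by about half of its 15 mm travel, never hard against its stop. Finish while still gripping the fin and holding the slide flush and pressed, and leave everything else on the bench where it stands.

Things in the scene. Friction and masses are not known exactly. Their poses are not given: they have to be found in the camera images.
- slide: The larger sample slide carrier, grey plastic, 70 g: plate 76 (x) x 50 (y) x 6 mm with glass panes; in its middle an upright fin 30 long (x), 12 thick (y), 6 to 48 mm above the underside. Origin: underside centre; z up, x the long side (both ends alike). Lies flat on the pad. Pinch the fin across y; in a light grip it can turn a little about that line and settle flush.
- face_center (a point): Centre of the top surface of the stage's sprung face, a bare aluminium plate 110 (x) x 92 (y) x 6 mm with a glass window 72 x 46 mm in the middle. z: outward normal; x: up the slope, roughly away from the robot; y: level, along the tilt axis. It moves with the face when pressed; unpressed it lies 20 mm from the tilt axis along the normal.
- stage_tilt (a joint): Slope of the stage's face in rad: 0 level, larger leans the face towards the stage's front (the robot's side). It is clamped and does not move in use (starts between 0.25 and 0.6).
- stage_face (a joint): How far the sprung face is pushed in along its normal, in m: 0 out, 0.015 at its stop. The push needed is about 2 N to start it and then 0.4 N per mm (about 5 N at half travel).
- stage: The fixed stage stand: grey base 140 (x) x 136 (y) x 12 mm, with two aluminium cheeks 63 mm either side of the middle, up to 97 mm above the bench; the tilt axis runs between them, along y, 85 mm above the bench. Origin: underside centre; x away from its front.
- pad: Black rubber pad fixed on the bench, 130 (x) x 220 (y) x 10 mm, origin: underside centre. The two slide carriers lie on it, centres about 110 mm apart along y, either one at either end.
- round_slide: The smaller slide carrier, leave alone: grey plate 60 (x) x 40 (y) x 6 mm with a round knob 20 mm across, up to 28 mm above the underside. Origin: centre of the underside. Lies on the same rubber pad.
- bottle: Glass bottle with a blue cap, 56 mm across, 115 mm tall; origin: centre of its underside. Leave alone.
- cap_a: Blue bottle cap lying on the bench, 42 mm across, 13 mm tall; origin: underside centre. Leave alone.
- cap_b: Another such blue cap. Leave alone.
- tip_box: Clear plastic tip box, 70 (x) x 100 (y) x 55 mm tall; origin: underside centre. Leave alone.
- jar: Small glass jar with a white cap, 50 mm across, 70 mm tall; origin: underside centre. Leave alone.
Things that resemble listed ones, but are neither listed nor needed, are in the scene too. What is shaped like the slide but red is not meant.

How it is judged:
On the way:
1. the finned slide is lifted clear of the pad in the fingers (height (world z) of slide above 0.05 m and contact force between slide and the fingers above 0.5 N and contact force between slide and stage below 0.1 N), for 0.2 s.
At the end, for the whole second after the job is handed in: Finned slide flush on the face (0.04 rad, 3 mm), centred within 10 mm each way, long side within 0.14 rad of the slope line; sprung face pushed in 3 to 12 mm with 2 to 15 N on it; fin still between the fingers (TCP under 55 mm above the slide underside); slide still (angle between the z axis of slide and the z axis of face_center, either way round below 0.04 rad and angle between the x axis of slide and the x axis of face_center, either way round below 0.14 rad and x of slide in the frame of face_center between -0.01 and 0.01 m and y of slide in the frame of face_center between -0.01 and 0.01 m and z of slide in the frame of face_center between -0.003 and 0.003 m and value of joint stage_face between 0.003 and 0.012 m and contact force between slide and stage between 2 and 15 N and contact force between slide and the fingers above 1 N and z of the grasp point in the frame of slide between 0 and 0.055 m and linear speed of slide below 0.01 m/s); the arm keeps its last pose, push and grip.
It fails at once if the fin is squeezed with more than 25 N by each finger (50 N both together) (contact force between slide and the fingers above 50 N).
It fails at once if the slide is pressed on the stage with more than 18 N (contact force between slide and stage above 18 N).
It fails at once if a bystander (other slide, bottle, caps, tip box, jar) is moved by more than 20 mm (distance of any of round_slide, bottle, cap_a, cap_b, tip_box, jar from where it was at the start of the episode above 0.02 m).
It also fails if it takes over 40 s, if anything falls off the work surface, if the arm or the gripper's body presses on something with over 40 N, if the wrist force passes 120 N, or if a joint passes its speed limit or range.

## Robot

A 7-joint arm with a two-finger parallel gripper is mounted at the origin on the work surface. World frame = base frame: x ahead of the robot, y to its left, z up, the work surface at z = 0. Lengths are in m, angles in rad, forces in N, time in s.
With the tool pointing down it reaches from about 0.425 to 0.875 m from the base axis. Payload 4.7 kg.
Tool frame: the origin (TCP) lies between the finger pads, 19 mm behind the fingertips; this is the grasp point; z points along the fingers, y is the line along which they close (so a half turn about z gives the same grasp; the last joint's range is limited). The gripper opens to 87 mm and grips with 3 to 60 N. Pads are 19 mm wide; open, the fingers measure 117 mm over their backs; the gripper's body (75 mm by 190 mm) begins 51 mm behind the grasp point.
Start: joints at [1.16, 0.321, -0.07, 1.45, 0.023, 1.371, -0.057], TCP at [0.268, -0.592, 0.241] pointing down, gripper open.
Joint ranges: [-2.86, 2.86], [-0.3, 2.09], [-1.38, 1.24], [0.06, 2.45], [-1.56, 4.7], [0.09, 2.05], [-2.69, 2.69]. Speed limits (rad/s): [2.57, 2.57, 3.14, 3.14, 3.14, 3.14, 3.14].

## Interface

Orientations are given as a rotation vector (axis times angle).
In Python, from bench import monitor, cams, workorder gives the robot as it stands.
- The arm moves only by the tool move_arm, never from a script. Its arguments are lists of equal length, an entry for each row: "slide": the shift along the tool's x, y, z in cm, a list of three; "roll": the turn about the tool's z in rad. In form: {"slide": [[dx, dy, dz], ...], "roll": [roll, ...]}. A call has 1 to 20 rows; each row is the pose to reach, as a shift and turn from the pose commanded when the call began, along the tool's axes at that moment; what a row does not reach only later rows make up. A row lasts 1/10 s, in which the tool goes at most 50 mm and 8.59 degrees, less where a joint would pass 70% of its speed; a pose out of reach is approached as far as the arm can. A call with a gripper value outside its range is refused whole. "gripper" is the finger opening in cm, from 0 to 8.7, set as the call begins (left out, the last holds). The fingers move at their own pace and stop on an object; "squeeze" is the grip in N (left out, the last holds). Time passes only in rows, so rows that repeat a pose let the fingers close. It gives the time, the measured TCP pose, the force, the opening and the grip force at its end, in the units of the state.
- monitor.get_state(): the state, without advancing time (a new reading comes with each control period).
- cams.get_image(name): name is "scene" or "top" or "wrist"; returns the picture (384x512x3 uint8, red, green, blue); there is no depth.
- cams.get_calibration(name): a dict with "mtx" (3x3 intrinsics, pixels), "R" (3x3) and "t" (3): a world point X has camera coordinates R X + t. Camera axes: x right, y down, z forward; pixel columns grow to the right and rows downward; lengths in m; the calibration is good to about 2 mm. The wrist camera is an equidistant fisheye: a pixel r from the principal point sees the ray r / f radians off the axis. A picture is of the moment at which its call begins: read the wrist's pose just before it. get_calibration takes no time and is no camera call; for the wrist camera it gives the pose at the moment of the call.
- workorder.close_job(): hands the job in; it is judged then, once.
The state is a dict: "time": time; "joint_positions": joint angles; "qd": joint speeds; "joint_torque": joint torques, N m; "position": TCP position; "tool_rot": TCP orientation; "ft_force": force on the tool from outside, world axes, zero at the start; "torque": the same for the moment, N m; "grip_width": opening from 0.0 (shut) to 1.0 (fully open); "grip_force": force on a finger pad.
Only numpy, scipy, OpenCV 4.12 (cv2) and the standard library are available. Lean on these libraries where they do the work, as an engineer would, in place of code of your own. Each camera call takes 0.05 s, during which the arm holds its last target. There are 200 camera calls.

## Working session

There is one attempt and no reset: what is moved stays moved. The work goes in short steps, Python scripts to look and compute and a tool call to move; the robot and the scene stay as the last step left them, time stands still between calls to the robot, and variables do not carry over. Pictures are saved under pics/ and viewed, at most 10 in all, crops included, and the job is handed in when it is done.

Besides the shell and the picture viewer there is one more tool, called as name([rows], argument=value, ...), one row to a line, values as JSON. move_arm: Moves the arm, as the interface text tells. Its arguments: {"type":"object","properties":{"slide":{"type":"array","items":{"type":"array","items":{"type":"number"}}},"roll":{"type":"array","items":{"type":"number"}},"gripper":{"type":"number"},"squeeze":{"type":"number"}},"required":["slide","roll"]}

```bash
mkdir -p pics
python3 - <<'E'
from bench import monitor,cams
import cv2,numpy as np
print(monitor.get_state())
for n in("scene","top"):
    im=cams.get_image(n);cv2.imwrite(f"pics/{n}0.png",im[:,:,::-1])
    c=cams.get_calibration(n);print(n,c)
E
```

```text
{'time': 0.0, 'joint_positions': array([ 1.16010166,  0.32184904, -0.07008979,  1.45170311,  0.02260822,
        1.37078043, -0.0569498 ]), 'qd': array([-7.15938334e-05,  1.83308436e-03, -7.70994978e-04,  1.67117133e-04,
       -7.05176949e-04,  3.86305732e-04,  1.29436995e-03]), 'joint_torque': array([ 4.46365621e-04, -4.91286278e+01, -4.03846074e-01, -3.12530708e+01,
       -6.39531109e-02,  4.38610185e-02,  1.86804737e-04]), 'position': array([ 0.26762631, -0.59177056,  0.24013049]), 'tool_rot': array([-3.06915828e+00, -6.61844364e-01,  8.06700456e-04]), 'ft_force': array([-0.33106891,  0.37004754, -1.53824579]), 'torque': array([ 0.00162595,  0.00281788, -0.01193067]), 'grip_force': 0.0, 'grip_width': 1.0005797679716502}
scene {'mtx': array([[424.69171491,   0.        , 258.90554978],
       [  0.        , 424.69171491, 184.19197556],
       [  0.        ,   0.        ,   1.        ]]), 'R': array([[-0.60951177,  0.79268039, -0.01237721],
       [ 0.69460751,  0.52644565, -0.49028092],
       [-0.38212014, -0.3074293 , -0.87147658]]), 't': array([ 0.29056179, -0.37856714,  1.60616223])}
top {'mtx': array([[379.06246906,   0.        , 250.68861485],
       [  0.        , 379.06246906, 192.98027946],
       [  0.        ,   0.        ,   1.        ]]), 'R': array([[ 1.60634631e-02, -9.99870958e-01, -1.78954897e-04],
       [-9.75482726e-01, -1.56323638e-02, -2.19520114e-01],
       [ 2.19488989e-01,  3.70082067e-03, -9.75607958e-01]]), 't': array([0.03978575, 0.56874445, 0.93020609])}
```

View pics/scene0.png

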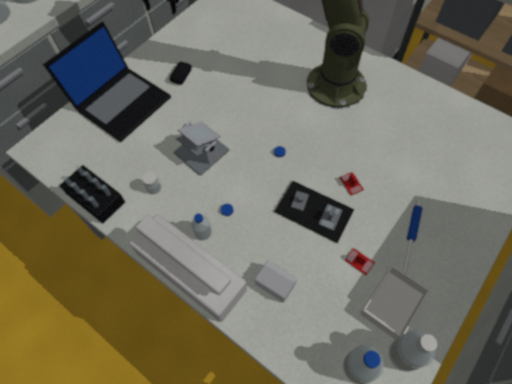

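View pics/top0.png

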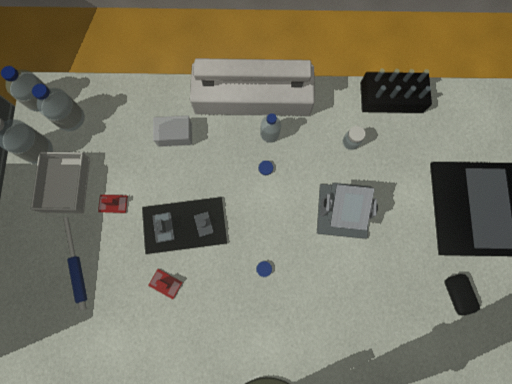

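Scene view: stage at (203,145), pad at (315,210). Top view candidates: grey plate on the pad at (164,227), grey plate at (204,223), red ones at (113,204) and (165,283). The larger grey plate at (164,227) looks like the finned one, so I'll check it in a crop of both views.

Run:
```python
import cv2,numpy as np
t=cv2.imread("pics/top0.png");s=cv2.imread("pics/scene0.png")
R=lambda a:cv2.resize(a,(400,300),interpolation=cv2.INTER_CUBIC)
a=np.hstack([R(t[188:263,137:237]),R(t[170:245,305:405])])
b=np.hstack([R(s[173:248,265:365]),R(s[110:185,155:255])])
cv2.imwrite("pics/crop.png",np.vstack([a,b]))
```

```text
(no output)
```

View pics/crop.png

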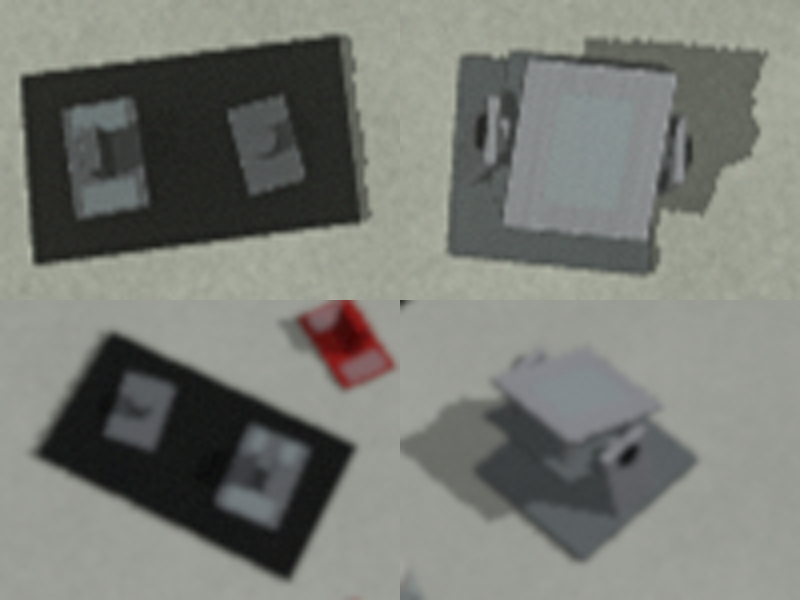

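The crop confirms it: the left plate at (164,227) has glass panes and a flat fin, the right one at (204,223) has a round knob. Next I'll measure the slide and the stage.

```bash
cat > h.py <<'E'
import cv2,numpy as np
from bench import cams
def ray(n,p):
    c=cams.get_calibration(n);d=c["R"].T@np.linalg.inv(c["mtx"])@[p[0],p[1],1.]
    return -c["R"].T@c["t"],d
def onz(n,p,z):
    o,d=ray(n,p);return o+d*(z-o[2])/d[2]
def tri(p,q):
    P=[]
    for n in("top","scene"):
        c=cams.get_calibration(n);P.append(c["mtx"]@np.c_[c["R"],c["t"]])
    X=cv2.triangulatePoints(P[0],P[1],np.float64(p),np.float64(q));return X[:3,0]/X[3,0]
E
python3 - <<'E'
from h import *
t=cv2.imread("pics/top0.png");s=cv2.imread("pics/scene0.png")
np.set_printoptions(precision=4,suppress=True)
def quad(im,x0,x1,y0,y1,lo,hi=256):
    g=im.max(2).astype(float);m=np.zeros(g.shape,np.uint8);m[y0:y1,x0:x1]=((g>=lo)&(g<hi))[y0:y1,x0:x1]*255
    m=cv2.morphologyEx(m,cv2.MORPH_OPEN,np.ones((2,2)))
    c=max(cv2.findContours(m,cv2.RETR_EXTERNAL,cv2.CHAIN_APPROX_NONE)[0],key=cv2.contourArea)
    return cv2.minAreaRect(c),cv2.convexHull(c)
print(t[227,140:190].max(1)); 
r,_=quad(t,148,180,205,248,65);print("slide px",r)
c=cv2.boxPoints(r);w=np.array([onz("top",p,.016) for p in c]);print(w,w.mean(0))
r,_=quad(s,317,345,200,235,65);print("slide scene",r);w=np.array([onz("scene",p,.016) for p in cv2.boxPoints(r)]);print(w,w.mean(0))
# stage face, base
P=lambda L,ox,oy,cx,cy:[((x-cx)/4+ox-.5,(y-cy)/4+oy-.5) for x,y in L]
ft=P([(527,58),(676,74),(648,240),(503,222)],305,170,400,0)
fs=P([(492,383),(599,347),(663,408),(580,444)],155,110,400,300)
bt=P([(459,54),(450,254),(655,272)],305,170,400,0)
print("base",np.array([onz("top",p,.012) for p in bt]))
bs=P([(475,467),(582,560),(698,460)],155,110,400,300)
print("base s",np.array([onz("scene",p,.012) for p in bs]))
# guess: top order far-left, far-right, near-right, near-left ; print each on z=.105 for matching
print(np.array([onz("top",p,.105) for p in ft]));print(np.array([onz("scene",p,.105) for p in fs]))
E
```

```text
[163 166 164 103  49  37  41  40  42  40  41  38  39  42  79  87  86  84
  86  84  88  93  56  44  44  51  59  57  57  59  59  61  54  38  35  37
  35  36  36  38  36  37  36  37  36  38  37  36  37  35]
slide px ((163.57000732421875, 227.989990234375), (28.42569351196289, 18.384777069091797), 81.8698959350586)
[[0.5126 0.3145 0.016 ]
 [0.5205 0.2656 0.016 ]
 [0.4445 0.2501 0.016 ]
 [0.4368 0.2982 0.016 ]] [0.4786 0.2821 0.016 ]
slide scene ((331.24139404296875, 217.60345458984375), (16.413307189941406, 22.71601676940918), 23.198589324951172)
[[0.5284 0.274  0.016 ]
 [0.4515 0.2567 0.016 ]
 [0.442  0.3066 0.016 ]
 [0.5186 0.3225 0.016 ]] [0.4851 0.29   0.016 ]
base [[ 0.611  -0.1407  0.012 ]
 [ 0.4719 -0.1314  0.012 ]
 [ 0.462  -0.2688  0.012 ]]
base s [[ 0.5995 -0.2746  0.012 ]
 [ 0.6136 -0.1403  0.012 ]
 [ 0.479  -0.127   0.012 ]]
[[ 0.5853 -0.1666  0.105 ]
 [ 0.5764 -0.2599  0.105 ]
 [ 0.4713 -0.2369  0.105 ]
 [ 0.481  -0.1483  0.105 ]]
[[ 0.5663 -0.263   0.105 ]
 [ 0.4863 -0.2176  0.105 ]
 [ 0.5015 -0.136   0.105 ]
 [ 0.5681 -0.1661  0.105 ]]
```

move_arm([
  [41,-30,-4],
  [41,-30,-4],
  [41,-30,-4],
  [41,-30,-4],
  [41,-30,-4],
  [41,-30,-4],
  [41,-30,-4],
  [41,-30,-4],
  [41,-30,-4],
  [41,-30,-4],
  [41,-30,-4],
  [41,-30,-4],
  [41,-30,-4],
  [41,-30,-4],
], roll=[0.1,0.2,0.3,0.4,0.5,0.5,0.5,0.5,0.5,0.5,0.5,0.5,0.5,0.5])

```text
time: 1.5
position: [0.5168, -0.1523, 0.2808]
tool_rot: [3.138, -0.124, -0.002]
ft_force: [0.7, -0.3, 0.3]
grip_width: 1.002
grip_force: 0.0
```

Run:
```python
from h import *
from bench import monitor
np.set_printoptions(precision=4,suppress=True)
s=monitor.get_state();print(s["time"],s["position"],s["tool_rot"],s["joint_positions"])
c=cams.get_calibration("wrist");print(c,-c["R"].T@c["t"]);np.savez("w1.npz",**{k:v for k,v in c.items() if isinstance(v,np.ndarray)})
cv2.imwrite("pics/w1.png",cams.get_image("wrist")[:,:,::-1])
P=lambda L,ox,oy,cx,cy:[((x-cx)/4+ox-.5,(y-cy)/4+oy-.5) for x,y in L]
ft=P([(527,58),(676,74),(648,240),(503,222)],305,170,400,0)
fs=P([(492,383),(599,347),(663,408),(580,444)],155,110,400,300)
X=np.array([tri(a,fs[i]) for a,i in zip(ft,(0,3,2,1))]);
for o in ((3,0,1,2),(0,1,2,3),(1,0,3,2)):
  X=np.array([tri(ft[k],fs[i]) for k,i in enumerate(o)]);print(o,X,X.mean(0),[np.linalg.norm(X[i]-X[i-1]) for i in range(4)])
```

```text
1.5 [ 0.5168 -0.1523  0.2808] [ 3.1385 -0.1238 -0.0018] [ 0.6154  0.0876 -0.4021  1.6555  0.0356  1.4066 -1.4408]
{'mtx': array([[297.3186,   0.    , 260.6002],
       [  0.    , 297.3186, 194.1899],
       [  0.    ,   0.    ,   1.    ]]), 'R': array([[-0.0789, -0.9969,  0.0005],
       [-0.9621,  0.0763,  0.2617],
       [-0.2609,  0.0202, -0.9651]]), 't': array([-0.1108,  0.4675,  0.5668])} [ 0.5889 -0.1575  0.4247]
(3, 0, 1, 2) [[ 0.578  -0.1581  0.1254]
 [ 0.5726 -0.2545  0.1191]
 [ 0.4724 -0.2406  0.0753]
 [ 0.4853 -0.1545  0.0718]] [ 0.5271 -0.2019  0.0979] [np.float64(0.10711326375760939), np.float64(0.09682171381681821), np.float64(0.11020223947051293), np.float64(0.0871659047919985)]
(0, 1, 2, 3) [[ 0.5891 -0.1821  0.183 ]
 [ 0.5385 -0.194   0.1981]
 [ 0.4653 -0.2217  0.0173]
 [ 0.5141 -0.1977  0.005 ]] [ 0.5268 -0.1989  0.1009] [np.float64(0.1937463298567221), np.float64(0.054197531207659716), np.float64(0.19707827277057105), np.float64(0.055713840891303816)]
(1, 0, 3, 2) [[ 0.5526 -0.1374  0.2353]
 [ 0.5726 -0.2545  0.1191]
 [ 0.4897 -0.2819 -0.0812]
 [ 0.4853 -0.1545  0.0718]] [ 0.525  -0.2071  0.0863] [np.float64(0.17762417214637893), np.float64(0.166235464389366), np.float64(0.21841977697203765), np.float64(0.1991110511460326)]
```

View pics/w1.png

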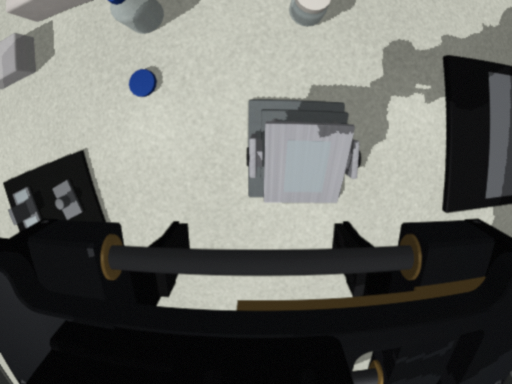

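The wrist view shows the stage face with corners near (265,124), (353,125), (338,203), (263,202). The pad with both slides is at the left, near (60,205). I'll refine the stage from all three views.

```bash
cat >> h.py <<'E'
def fray(c,p):
    m=c["mtx"];x=(p[0]-m[0,2])/m[0,0];y=(p[1]-m[1,2])/m[1,1];r=np.hypot(x,y)
    d=np.array([x*np.sin(r)/r,y*np.sin(r)/r,np.cos(r)]);return -c["R"].T@c["t"],c["R"].T@d
def meet(rays):
    A=0;b=0
    for o,d in rays:
        d=d/np.linalg.norm(d);M=np.eye(3)-np.outer(d,d);A=A+M;b=b+M@o
    X=np.linalg.solve(A,b);return X,[round(1e3*np.linalg.norm(np.cross(X-o,d/np.linalg.norm(d))),1) for o,d in rays]
E
python3 - <<'E'
from h import *
np.set_printoptions(precision=4,suppress=True)
c=dict(np.load("w1.npz"))
P=lambda L,ox,oy,cx,cy:[((x-cx)/4+ox-.5,(y-cy)/4+oy-.5) for x,y in L]
def sub(f,L,w=3):
    g=cv2.cvtColor(cv2.imread(f),cv2.COLOR_BGR2GRAY)
    q=cv2.cornerSubPix(g,np.float32(L).reshape(-1,1,2),(w,w),(-1,-1),(3,50,.01)).reshape(-1,2);print(f,np.float32(L).round(1).tolist(),q.round(1).tolist());return q
ft=sub("pics/top0.png",P([(527,58),(676,74),(648,240),(503,222)],305,170,400,0))
fs=sub("pics/scene0.png",np.array(P([(492,383),(599,347),(663,408),(580,444)],155,110,400,300))[[3,0,1,2]]) if 0 else np.array(P([(492,383),(599,347),(663,408),(580,444)],155,110,400,300))[[3,0,1,2]]
fw=sub("pics/w1.png",[(266,124.5),(353,125),(338,203),(263,202)])
X=[]
for a,b,w in zip(ft,fs,fw):
    x,e=meet([ray("top",a),ray("scene",b),fray(c,w)]);X.append(x);print(x,e)
X=np.array(X);ex=X[[0,1]].mean(0)-X[[2,3]].mean(0);ey=X[[0,3]].mean(0)-X[[1,2]].mean(0);n=np.cross(ex,ey);n/=np.linalg.norm(n)
print("centre",X.mean(0),"lens",np.linalg.norm(ex),np.linalg.norm(ey),"tilt",np.arctan2(np.hypot(n[0],n[1]),n[2]),"yaw n",np.arctan2(-n[1],-n[0]),"yaw y",np.arctan2(-ey[0],ey[1]),"yaw x",np.arctan2(ex[1],ex[0]))
# base from wrist
for p in [(249,99),(344,102),(248,196)]: print("base",onz and (lambda o,d:o+d*(.012-o[2])/d[2])(*fray(c,p)))
E
```

```text
pics/top0.png [[336.20001220703125, 184.0], [373.5, 188.0], [366.5, 229.5], [330.20001220703125, 225.0]] [[338.8999938964844, 182.8000030517578], [373.3999938964844, 187.89999389648438], [367.79998779296875, 228.3000030517578], [330.5, 225.60000610351562]]
pics/w1.png [[266.0, 124.5], [353.0, 125.0], [338.0, 203.0], [263.0, 202.0]] [[265.3999938964844, 123.30000305175781], [353.8999938964844, 124.4000015258789], [336.6000061035156, 202.60000610351562], [263.79998779296875, 201.8000030517578]]
[ 0.5799 -0.1616  0.1264] [np.float64(7.1), np.float64(7.6), np.float64(0.8)]
[ 0.5733 -0.2545  0.1193] [np.float64(0.4), np.float64(1.2), np.float64(1.2)]
[ 0.475  -0.2429  0.0766] [np.float64(6.5), np.float64(8.1), np.float64(1.9)]
[ 0.4842 -0.1543  0.0719] [np.float64(1.4), np.float64(0.9), np.float64(1.3)]
centre [ 0.5281 -0.2033  0.0986] lens 0.1089184331217517 0.09106875540264134 tilt 0.4627910808501697 yaw n -0.06103424187490717 yaw y -0.08693137054892755 yaw x -0.09707179617536829
base [ 0.613  -0.1437  0.012 ]
base [ 0.6017 -0.2761  0.012 ]
base [ 0.4761 -0.1306  0.012 ]
```

move_arm([
  [0,-40,2],
  [0,-40,2],
  [0,-40,2],
  [0,-40,2],
  [0,-40,2],
  [0,-40,2],
  [-7,-40,2],
  [-10,-40,2],
  [-10,-40,2],
  [-10,-40,2],
  [-10,-40,2],
], roll=[-0.1,-0.2,-0.28,-0.28,-0.28,-0.28,-0.28,-0.28,-0.28,-0.28,-0.28])

```text
time: 2.65
position: [0.4482, 0.2559, 0.2614]
tool_rot: [3.124, 0.321, 0.002]
ft_force: [-0.3, -0.2, -0.2]
grip_width: 1.002
grip_force: 0.0
```

Run:
```python
from h import *
np.set_printoptions(precision=4,suppress=True)
c=cams.get_calibration("wrist");np.savez("w2.npz",**{k:v for k,v in c.items() if isinstance(v,np.ndarray)})
im=cams.get_image("wrist")[:,:,::-1].copy();cv2.imwrite("pics/w2.png",im)
g=im.max(2)
```

```text
(no output)
```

View pics/w2.png

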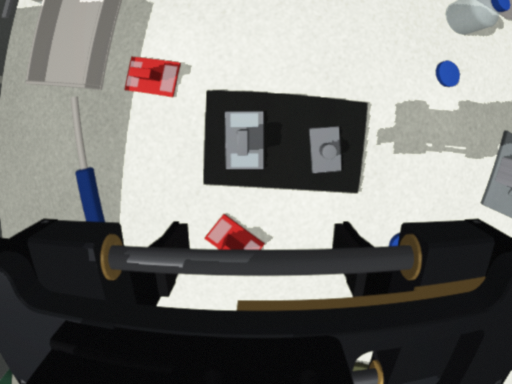

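The wrist view shows the finned slide at (244,140), the round slide at (325,149), and red decoys at (152,75) and (235,235).

Run:
```python
from h import *
np.set_printoptions(precision=4,suppress=True)
c=dict(np.load("w2.npz"));im=cv2.imread("pics/w2.png");g=im.max(2)
m=np.zeros(g.shape,np.uint8);m[100:180,215:275]=(g[100:180,215:275]>60)*255
k=max(cv2.findContours(m,0,1)[0],key=cv2.contourArea);r=cv2.minAreaRect(k);print(r)
W=np.array([(lambda o,d:o+d*(.016-o[2])/d[2])(*fray(c,p)) for p in cv2.boxPoints(r)]);print(W,W.mean(0))
e=[W[i]-W[i-1] for i in range(4)];print([(np.linalg.norm(v),np.arctan2(v[1],v[0])) for v in e])
from bench import monitor
s=monitor.get_state();R=cv2.Rodrigues(s["tool_rot"])[0];print(R, R.T@(W.mean(0)-s["position"]))
```

```text
((243.5, 140.0), (58.0, 39.0), 90.0)
[[0.5162 0.3183 0.016 ]
 [0.5259 0.2686 0.016 ]
 [0.4508 0.2529 0.016 ]
 [0.4404 0.3039 0.016 ]] [0.4833 0.2859 0.016 ]
[(np.float64(0.07709213499499276), np.float64(0.1875580592359171)), (np.float64(0.05065923049068842), np.float64(-1.376571309604304)), (np.float64(0.0767229779897689), np.float64(-2.935538491302177)), (np.float64(0.05208207711725966), np.float64(1.772179558815923))]
[[ 0.9796  0.2012  0.0009]
 [ 0.2012 -0.9796 -0.0011]
 [ 0.0006  0.0013 -1.    ]] [ 0.0396 -0.0239  0.2453]
```

move_arm([
  [4.0,-2.4,3],
  [4.0,-2.4,7],
  [4.0,-2.4,11],
  [4.0,-2.4,14],
  [4.0,-2.4,15],
  [4.0,-2.4,15],
  [4.0,-2.4,15],
], roll=[0,0,0,0,0,0,0], gripper=5, squeeze=8)

```text
time: 3.4
position: [0.4839, 0.2879, 0.1126]
tool_rot: [-3.125, -0.318, -0.003]
ft_force: [0.3, -0.6, 0.9]
grip_width: 0.586
grip_force: 0.0
```

Run:
```python
from h import *
cv2.imwrite("pics/w3.png",cams.get_image("wrist")[:,:,::-1])
s=cams.get_image("scene")[150:270,240:400,::-1];cv2.imwrite("pics/s3.png",cv2.resize(s,(640,480),interpolation=2))
a=cv2.imread("pics/w3.png");b=cv2.resize(cv2.imread("pics/s3.png"),(400,300));cv2.imwrite("pics/c3.png",np.hstack([cv2.resize(a,(400,300)),b]))
```

```text
(no output)
```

View pics/c3.png

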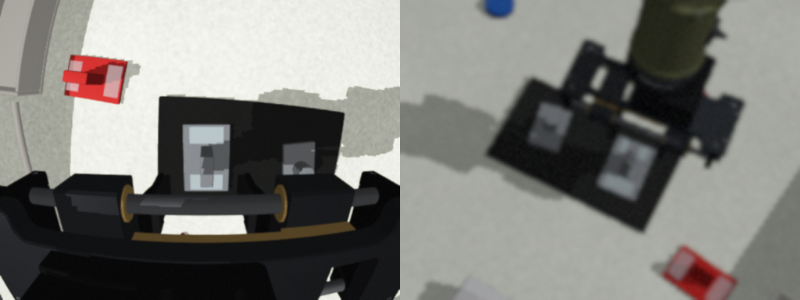

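Fingers straddle the fin laterally (wrist: fin at about column 206 of the half-scale view, fingers centred on 205). Descending, then closing with a light grip.

move_arm([
  [0,0,2.5],
  [0,0,5],
  [0,0,7],
  [0,0,7],
  [0,0,7],
], roll=[0,0,0,0,0])

```text
time: 4.0
position: [0.4832, 0.2885, 0.0426]
tool_rot: [-3.125, -0.321, -0.003]
ft_force: [0.5, 1.1, 0.2]
grip_width: 0.575
grip_force: 0.0
```

move_arm([
  [0,0,0],
  [0,0,0],
  [0,0,0],
  [0,0,0],
  [0,0,0],
  [0,0,0],
  [0,0,0],
  [0,0,0],
], roll=[0,0,0,0,0,0,0,0], gripper=0.5, squeeze=8)

```text
time: 4.8
position: [0.4825, 0.2878, 0.0413]
tool_rot: [3.125, 0.321, 0.0]
ft_force: [0.0, 0.2, 2.5]
grip_width: 0.144
grip_force: 8.0
```

move_arm([
  [0,0,-1.5],
  [0,0,-4],
  [0,0,-8],
  [0,0,-12],
  [0,0,-14],
  [0,0,-14],
  [0,0,-14],
], roll=[0,0,0,0,0,0,0])

```text
time: 5.5
position: [0.4822, 0.2881, 0.1815]
tool_rot: [3.125, 0.321, 0.001]
ft_force: [-0.5, 0.1, -1.2]
grip_width: 0.135
grip_force: 8.0
```

Run:
```python
from h import *
from bench import monitor
s=monitor.get_state();print(s["position"],s["ft_force"],s["grip_force"],s["grip_width"])
a=cv2.resize(cams.get_image("wrist")[:,:,::-1],(400,300));b=cv2.resize(cams.get_image("scene")[130:250,260:420,::-1],(400,300),interpolation=2);cv2.imwrite("pics/c4.png",np.hstack([a,b]))
R=cv2.Rodrigues(s["tool_rot"])[0];print(R.T@(np.array([.528,-.203,.25])-s["position"]))
```

```text
[0.48224293 0.28806769 0.1814658 ] [-0.45342128  0.11565828 -1.22195635] 7.999840789125301 0.13505723261198785
[-0.05508397  0.49012166 -0.06844438]
```

View pics/c4.png

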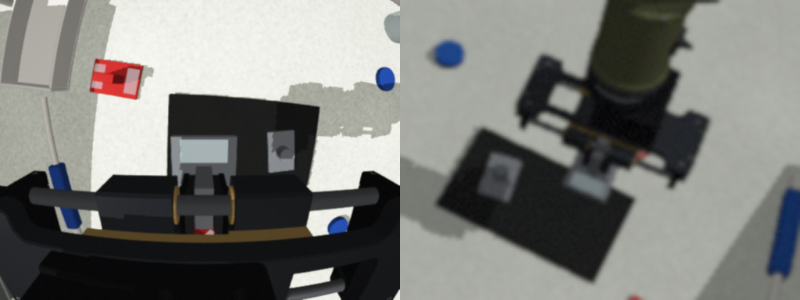

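Slide is held and clear of the pad. Carrying it over the stage, turning to the slope line.

move_arm([
  [0,2,-2],
  [-0.5,5,-3],
  [-1,9,-3],
  [-1.5,13,-3],
  [-2,17,-3],
  [-2.5,21,-3],
  [-3,25,-3],
  [-3.5,29,-3],
  [-4,33,-3],
  [-4.6,37,-3],
  [-5.2,41,-3],
  [-5.8,45,-3],
  [-6.2,48,-3],
  [-6.4,48.7,-3],
  [-6.4,48.7,-3],
  [-6.4,48.7,-3],
], roll=[0,0,0.04,0.08,0.12,0.16,0.2,0.24,0.28,0.28,0.28,0.28,0.28,0.28,0.28,0.28])

```text
time: 7.2
position: [0.5186, -0.1998, 0.2103]
tool_rot: [-3.138, 0.115, 0.002]
ft_force: [0.9, 0.6, -1.0]
grip_width: 0.139
grip_force: 8.0
```

Run:
```python
from h import *
from bench import monitor
np.set_printoptions(precision=4,suppress=True)
s=monitor.get_state();print(s["position"],s["tool_rot"],s["ft_force"],s["grip_force"],s["grip_width"],s["joint_positions"])
c=cams.get_calibration("wrist");np.savez("w5.npz",**{k:v for k,v in c.items() if isinstance(v,np.ndarray)},p=s["position"],rv=s["tool_rot"])
w=cams.get_image("wrist")[:,:,::-1];cv2.imwrite("pics/w5full.png",w)
t=cams.get_image("top")[:,:,::-1];sc=cams.get_image("scene")[:,:,::-1];cv2.imwrite("pics/t5.png",t);cv2.imwrite("pics/sc5.png",sc)
Z=lambda a:cv2.resize(a,(400,300),interpolation=2)
cv2.imwrite("pics/c5.png",np.vstack([cv2.resize(w[90:240,160:360],(800,600))[:300] if 0 else np.hstack([Z(w[90:240,160:360]),Z(sc[80:185,140:280])]),np.hstack([Z(w),Z(t[150:255,290:430])])]))
```

```text
[ 0.5186 -0.1998  0.2103] [-3.1377  0.1152  0.0024] [ 0.8607  0.5597 -1.0469] 8.00010344828479 0.13867408370741016 [ 0.6792  0.1628 -0.3961  1.718   0.064   1.2757 -1.3752]
```

View pics/c5.png

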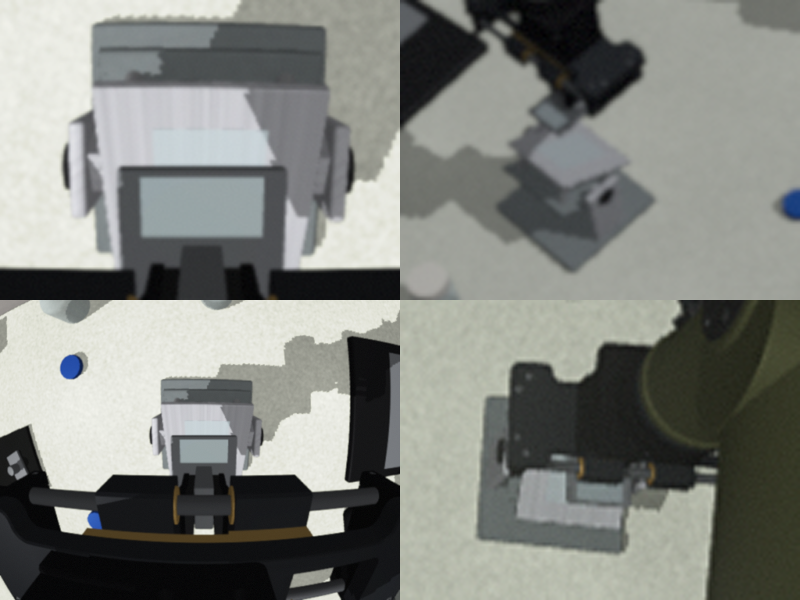

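The view shows the slide level and square to the face. In full-frame wrist pixels the slide's front edge is at row 174, cols 220–303; the face's far edge is at row 134.5, cols 207–323.5. Now the offsets.

Run:
```python
from h import *
np.set_printoptions(precision=4,suppress=True)
c=dict(np.load("w5.npz"));R=cv2.Rodrigues(c["rv"])[0]
f=lambda p,z:(lambda o,d:o+d*(z-o[2])/d[2])(*fray(c,p))
def show(n,a,b,z):
    A,B=f(a,z),f(b,z);print(n,A,B,"mid",(A+B)/2,"len",np.linalg.norm(A-B),"yaw",np.arctan2(-(A-B)[0],(A-B)[1]),"tool",R.T@((A+B)/2-c["p"]))
show("slide front",(160+120/2,90+168/2),(160+286/2,90+168/2),c["p"][2]-.026)
show("face far",(207,90+89.5/2),(323.5,90+88/2),.127)
show("window far",(160+152/2,90+130/2),(160+268/2,90+130/2),.119)
show("base far",(160+93/2,90+23/2),(160+325/2,90+27/2),.012)
print(np.arctan2(R[1,0],R[0,0]))
```

```text
slide front [ 0.5588 -0.1785  0.1843] [ 0.5552 -0.227   0.1843] mid [ 0.557  -0.2028  0.1843] len 0.04864448965562969 yaw -0.07295172752844047 tool [0.0385 0.0002 0.0259]
face far [ 0.5795 -0.1624  0.127 ] [ 0.5737 -0.252   0.127 ] mid [ 0.5766 -0.2072  0.127 ] len 0.08974423864844447 yaw -0.0647283483071714 tool [0.0585 0.0033 0.0832]
window far [ 0.5609 -0.1827  0.119 ] [ 0.5575 -0.2289  0.119 ] mid [ 0.5592 -0.2058  0.119 ] len 0.04631341370242868 yaw -0.07190159714926343 tool [0.0411 0.0032 0.0912]
base far [ 0.6125 -0.1438  0.012 ] [ 0.6007 -0.2765  0.012 ] mid [ 0.6066 -0.2101  0.012 ] len 0.13319695559305764 yaw -0.0883599312751303 tool [0.0888 0.0042 0.1982]
-0.07339104999914237
```

move_arm([
  [0.3,0.34,2],
  [0.6,0.34,3.5],
  [1.0,0.34,4.5],
  [1.0,0.34,5.0],
  [1.0,0.34,5.0],
  [1.0,0.34,5.0],
], roll=[0,0,0,0,0,0], gripper=0.5, squeeze=5)

```text
time: 7.95
position: [0.5288, -0.2058, 0.1616]
tool_rot: [3.139, -0.118, 0.001]
ft_force: [0.1, 0.2, -0.9]
grip_width: 0.139
grip_force: 5.0
```

move_arm([
  [0,0,0.2],
  [-0.1,0,0.4],
  [-0.25,0,0.7],
  [-0.4,0,0.9],
  [-0.55,0,1.15],
  [-0.7,0,1.4],
  [-0.7,0,1.4],
  [-0.7,0,1.4],
], roll=[0,0,0,0,0,0,0,0])

```text
time: 8.75
position: [0.5212, -0.2054, 0.147]
tool_rot: [3.139, -0.118, -0.001]
ft_force: [-0.5, 0.1, -1.2]
grip_width: 0.137
grip_force: 5.0
```

```bash
cat > look.py <<'E'
import sys
from h import *
from bench import monitor
np.set_printoptions(precision=4,suppress=True)
F=[]
for n in ["wrist","scene","top","wrist","scene"]*2:
    im=cams.get_image(n)[:,:,::-1];cv2.imwrite(f"pics/{n}_{sys.argv[1]}.png",im);s=monitor.get_state();F.append(s["ft_force"])
print(s["time"],s["position"],s["tool_rot"],"F",np.mean(F,0),np.std(F,0),s["torque"],s["grip_force"],s["grip_width"])
c=cams.get_calibration("wrist");np.savez(f"w{sys.argv[1]}.npz",mtx=c["mtx"],R=c["R"],t=c["t"],p=s["position"],rv=s["tool_rot"])
Z=lambda a:cv2.resize(a,(400,300),interpolation=2);L=lambda n:cv2.imread(f"pics/{n}_{sys.argv[1]}.png")
cv2.imwrite(f"pics/c{sys.argv[1]}.png",np.hstack([Z(L("wrist")[90:240,160:360]),Z(L("scene")[100:175,160:260])]))
E
python3 look.py 6
```

```text
9.25 [ 0.5215 -0.2053  0.1472] [ 3.1393 -0.118   0.    ] F [-0.3195  0.0719 -0.7155] [0.3377 0.5684 0.5901] [ 0.0478  0.0269 -0.0304] 4.999960206405376 0.14034011529315824
```

View pics/c6.png

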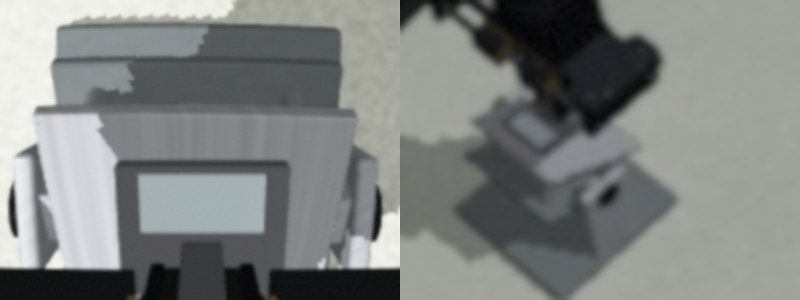

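Slide still square; its front edge has risen (row 168→162, wider), so it is starting to pitch up against the face. I'll continue along the same line.

move_arm([
  [-0.15,0,0.25],
  [-0.3,0,0.5],
  [-0.4,0,0.75],
  [-0.55,0,1.0],
  [-0.65,0,1.2],
  [-0.65,0,1.2],
  [-0.65,0,1.2],
], roll=[0,0,0,0,0,0,0])

```text
time: 9.95
position: [0.5148, -0.2048, 0.135]
tool_rot: [-3.139, 0.118, 0.001]
ft_force: [-0.3, -0.2, -1.0]
grip_width: 0.136
grip_force: 5.0
```

```bash
python3 look.py 7
```

```text
10.45 [ 0.515  -0.2049  0.1353] [ 3.1393 -0.1181  0.    ] F [ 0.276  -0.1567 -0.6073] [0.3078 0.5134 0.6148] [0.0333 0.0387 0.0019] 4.99999096373358 0.1342012126502404
```

View pics/c7.png

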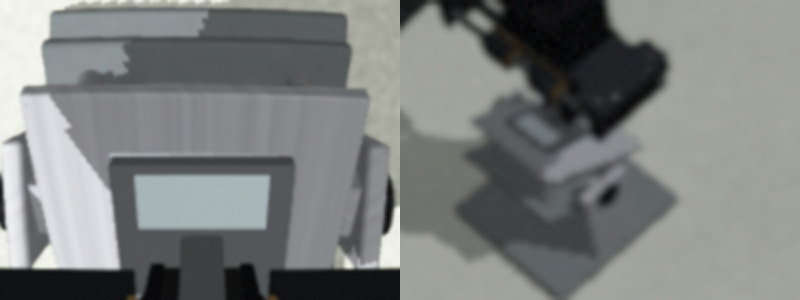

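The slide front edge has widened to 184 px in this crop from 166 level, which means about 17 mm of rise, so pitch is ≈0.45 rad and nearly flush. I'll go to first flush contact, then start pressing along the normal.

move_arm([
  [-0.1,0,0.2],
  [-0.15,0,0.35],
  [-0.15,0,0.35],
  [-0.15,0,0.35],
  [-0.15,0,0.35],
], roll=[0,0,0,0,0])

```text
time: 10.95
position: [0.5134, -0.2048, 0.1316]
tool_rot: [3.139, -0.118, -0.0]
ft_force: [-0.9, 0.7, -0.2]
grip_width: 0.138
grip_force: 5.0
```

```bash
python3 look.py 8
```

```text
11.45 [ 0.5135 -0.2048  0.1317] [ 3.1393 -0.1181 -0.0001] F [-0.4957 -0.0427 -0.6668] [0.3894 0.201  0.5443] [ 0.0309  0.1229 -0.0543] 4.9999516652133025 0.13519607094301783
```

move_arm([
  [0.05,0,0.1],
  [0.1,0,0.2],
  [0.15,0,0.3],
  [0.15,0,0.3],
  [0.15,0,0.3],
], roll=[0,0,0,0,0])

```text
time: 11.95
position: [0.5148, -0.2048, 0.1286]
tool_rot: [-3.139, 0.118, 0.001]
ft_force: [-2.4, 0.4, 1.4]
grip_width: 0.139
grip_force: 5.0
```

```bash
python3 look.py 9
python3 - <<'E'
from h import *
for k in (6,7,8,9):
    g=cv2.GaussianBlur(cv2.cvtColor(cv2.imread(f"pics/wrist_{k}.png"),cv2.COLOR_BGR2GRAY),(3,3),0).astype(float)
    # vertical gradient at slide centre columns & glass edge / face far edge
    col=g[120:225,235:285].mean(1);col2=np.r_[g[120:225,180:215].mean(1)]
    row=g[185:200].mean(0)
    d=np.diff(col);e=np.diff(row)
    print(k,"rows",[(120+i,round(d[i])) for i in np.argsort(-abs(d))[:7]],"cols L",205+np.argmin(e[205:235]),"R",290+np.argmax(e[290:320]))
E
```

```text
12.45 [ 0.5151 -0.2049  0.1288] [ 3.1393 -0.1181  0.0001] F [-2.0743  0.3906  0.6453] [0.5067 0.4615 0.4377] [ 0.1103  0.4512 -0.0632] 5.000151118656504 0.13322405403222307
6 rows [(np.int64(176), 28), (np.int64(206), -28), (np.int64(205), -25), (np.int64(169), -25), (np.int64(177), 22), (np.int64(175), 21), (np.int64(170), -17)] cols L 217 R 303
7 rows [(np.int64(204), -29), (np.int64(167), -29), (np.int64(177), 29), (np.int64(168), -29), (np.int64(176), 29), (np.int64(203), -26), (np.int64(205), -17)] cols L 215 R 305
8 rows [(np.int64(167), -39), (np.int64(168), -39), (np.int64(177), 29), (np.int64(203), -29), (np.int64(204), -26), (np.int64(178), 26), (np.int64(169), -18)] cols L 214 R 306
9 rows [(np.int64(168), -34), (np.int64(169), -33), (np.int64(204), -32), (np.int64(178), 29), (np.int64(179), 29), (np.int64(203), -25), (np.int64(205), -20)] cols L 214 R 306
```

move_arm([
  [0,0,0],
  [0,0,0.1],
  [0.05,0,0.2],
  [0.05,0,0.3],
  [0.05,0,0.3],
  [0.05,0,0.3],
], roll=[0,0,0,0,0,0], gripper=0.5, squeeze=7)

```text
time: 13.05
position: [0.5161, -0.205, 0.1261]
tool_rot: [3.139, -0.118, 0.002]
ft_force: [-0.7, 0.4, 3.1]
grip_width: 0.134
grip_force: 7.0
```

```bash
python3 look.py 10
python3 - <<'E'
from h import *
for k in (7,8,9,10):
    g=cv2.GaussianBlur(cv2.cvtColor(cv2.imread(f"pics/wrist_{k}.png"),cv2.COLOR_BGR2GRAY),(3,3),0).astype(float)
    c=dict(np.load(f"w{k}.npz"))
    def edge(v,a,b,s):
        d=np.clip(s*np.diff(v)[a:b],0,None);j=d.argmax();sl=slice(max(j-2,0),j+3);return a+.5+(np.arange(len(d))[sl]*d[sl]).sum()/d[sl].sum()
    m=g[:,235:285].mean(1);r=edge(m,158,175,-1);L=edge(g[185:200].mean(0),205,225,-1);Rr=edge(g[185:200].mean(0),295,318,1)
    # face far edge in wrist: dark->bright, at columns left/right of slide
    fa=edge(g[:,235:285].mean(1),115,150,1)
    print(k,"front row",r,"glass",edge(m,170,185,1),edge(m,196,212,-1),"L",L,"R",Rr,"face far",fa)
E
```

```text
13.55 [ 0.5156 -0.205   0.1258] [ 3.1391 -0.1181  0.0004] F [-0.0193  0.1211  2.753 ] [0.317  0.6211 0.4886] [0.0099 0.0067 0.0094] 6.99935017750704 0.13701526259103958
7 front row 168.05555555555554 glass 177.076099210823 204.24978165938865 L 215.7408184679958 R 305.57575757575756 face far 135.94585561497325
8 front row 168.04686934491494 glass 177.75005735260382 203.76224010731053 L 214.42841490138787 R 306.25956284153006 face far 133.1789644012945
9 front row 169.0764732859436 glass 178.93475258918298 204.37411079974132 L 214.30383314543406 R 306.63378378378377 face far 135.2689393939394
10 front row 169.08648072825878 glass 179.2896897810219 204.44728979940248 L 214.23346303501947 R 306.6603260869565 face far 134.29153506001262
```

move_arm([
  [0.05,0,0.05],
  [0.1,0,0.15],
  [0.15,0,0.25],
  [0.2,0,0.35],
  [0.25,0,0.45],
  [0.25,0,0.45],
  [0.25,0,0.45],
], roll=[0,0,0,0,0,0,0], gripper=0.5, squeeze=10)

```text
time: 14.25
position: [0.518, -0.2052, 0.1213]
tool_rot: [3.139, -0.118, -0.0]
ft_force: [-1.0, 0.3, 4.2]
grip_width: 0.141
grip_force: 10.0
```

```bash
python3 look.py 11
cat > e.py <<'E'
from h import *
import sys
for k in map(int,sys.argv[1:]):
    g=cv2.GaussianBlur(cv2.cvtColor(cv2.imread(f"pics/wrist_{k}.png"),cv2.COLOR_BGR2GRAY),(3,3),0).astype(float)
    c=dict(np.load(f"w{k}.npz"));T=cv2.Rodrigues(c["rv"])[0]
    def edge(v,a,b,s):
        d=np.clip(s*np.diff(v)[a:b],0,None);j=d.argmax();sl=slice(max(j-2,0),j+3);return a+.5+(np.arange(len(d))[sl]*d[sl]).sum()/d[sl].sum()
    m=g[:,235:285].mean(1)
    # slide: side edges on two row bands; far corner of plate seen by 50 mm width
    L=[edge(g[a:a+6].mean(0),200,228,-1) for a in (172,196)];Rr=[edge(g[a:a+6].mean(0),292,322,1) for a in (172,196)]
    P=[]
    for a,l,r in zip((174.5,198.5),L,Rr):  # range along rays from the known 50 mm width
        o,d1=fray(c,(l,a));_,d2=fray(c,(r,a));s=.05/np.linalg.norm(d1-d2);P.append(T.T@(o+s*(d1+d2)/2-c["p"]))
    v=P[0]-P[1];print(k,"pts",np.round(np.array(P)*1e3,1).tolist(),"pitch",np.arctan2(-v[2],v[0]))
E
python3 e.py 5 6 7 8 9 10 11 2>/dev/null || python3 e.py 6 7 8 9 10 11
```

```text
14.75 [ 0.5181 -0.2053  0.1213] [ 3.1391 -0.1182  0.0003] F [-1.1753 -0.6405  4.816 ] [0.5435 0.514  0.3492] [-0.2355  0.1749  0.0102] 10.000359403420589 0.1367669919815429
6 pts [[39.2, -0.3, 21.1], [24.5, -0.3, 22.7]] pitch 0.10942690304375881
7 pts [[41.3, -0.4, 10.8], [26.3, -0.3, 16.7]] pitch 0.37320417219980984
8 pts [[41.7, -0.4, 8.8], [26.8, -0.3, 14.8]] pitch 0.38096124413837473
9 pts [[42.0, -0.4, 6.8], [29.2, -1.4, 6.4]] pitch -0.03632922589677026
10 pts [[42.1, -0.3, 6.7], [27.8, -0.6, 11.4]] pitch 0.31135499122743704
11 pts [[42.1, -0.3, 6.6], [27.5, -0.5, 12.4]] pitch 0.3746318529908305
```

Normal force is ≈5.3 N, about 8 mm of travel. I'll check flushness through the centre of pressure from averaged force and moment.

Run:
```python
from h import *
from bench import monitor
np.set_printoptions(precision=3,suppress=True)
F=[];T=[]
for i in range(24):
    cams.get_image("top");s=monitor.get_state();F.append(s["ft_force"]);T.append(s["torque"])
F=np.array(F);T=np.array(T);print(F.mean(0),T.mean(0),T.std(0))
A=np.c_[F-F.mean(0)];print("dTy/dF",np.linalg.lstsq(A,T[:,1]-T[:,1].mean(),rcond=None)[0],"dTx/dF",np.linalg.lstsq(A,T[:,0]-T[:,0].mean(),rcond=None)[0])
print(s["time"],s["position"],s["grip_force"])
c=dict(np.load("w11.npz"))
```

```text
[-1.063 -1.004  4.733] [-0.311  0.141 -0.031] [0.058 0.023 0.024]
dTy/dF [ 0.004 -0.003  0.001] dTx/dF [-0.026  0.033  0.029]
15.95 [ 0.518 -0.205  0.121] 10.000334458800353
```

move_arm([
  [0,0.03,0],
  [0,0.03,0],
  [0,0.03,0],
], roll=[0,0,0])

```text
time: 16.25
position: [0.518, -0.2052, 0.1212]
tool_rot: [-3.139, 0.118, 0.0]
ft_force: [0.0, -0.3, 4.6]
grip_width: 0.134
grip_force: 10.0
```

```bash
python3 look.py 12
python3 - <<'E'
from h import *
np.set_printoptions(precision=1,suppress=True)
g=cv2.GaussianBlur(cv2.cvtColor(cv2.imread("pics/wrist_12.png"),cv2.COLOR_BGR2GRAY),(3,3),0).astype(float)
c=dict(np.load("w12.npz"));T=cv2.Rodrigues(c["rv"])[0]
m=np.diff(g[:,240:280].mean(1));print("rows",[(i+120,round(m[i+120])) for i in np.argsort(-abs(m[120:175]))[:6]])
for r in (145,155): 
    e=np.diff(g[r-2:r+3].mean(0));print(r,[(i,round(e[i])) for i in sorted(np.argsort(-abs(e[150:365]))[:10]+150)])
def on(p,hh,pt=.46):  # intersect ray with plane parallel to the face, hh above underside; returns slide-frame s,y (mm)
    o,d=fray(c,p);o=T.T@(o-c["p"]);d=T.T@d
    t=np.array([np.cos(pt),0,-np.sin(pt)]);n=np.array([-np.sin(pt),0,-np.cos(pt)])
    q=o+d*((-.032+hh-o@n)/(d@n));return np.array([q@t,q[1]])*1e3
for pt in(.43,.46,.49):
  print(pt,"face far",on((260,134.5),0,pt),"slide front",on((260,169.1),.006,pt),"sides",on((214.3,185),.006,pt),on((306.7,185),.006,pt))
E
```

```text
16.75 [ 0.5181 -0.2053  0.1213] [-3.1393  0.1179 -0.0002] F [-0.9149 -0.2396  4.811 ] [0.5053 0.5328 0.5711] [-0.1031  0.0457 -0.1046] 10.000247936495725 0.13448087187554095
rows [(np.int64(168), -38), (np.int64(169), -38), (np.int64(170), -17), (np.int64(165), 16), (np.int64(166), 13), (np.int64(167), -12)]
145 [(np.int64(166), -8), (np.int64(167), -7), (np.int64(173), -13), (np.int64(174), -16), (np.int64(175), -16), (np.int64(176), -14), (np.int64(177), -9), (np.int64(345), 9), (np.int64(346), 13), (np.int64(347), 10)]
155 [(np.int64(168), -8), (np.int64(169), -7), (np.int64(180), -9), (np.int64(181), -15), (np.int64(182), -17), (np.int64(183), -15), (np.int64(184), -12), (np.int64(185), -7), (np.int64(343), 7), (np.int64(344), 8)]
0.43 face far [54.3 -0.7] slide front [37.1 -0.7] sides [ 26.7 -25.6] [26.7 24.8]
0.46 face far [54.2 -0.7] slide front [37.1 -0.7] sides [ 26.5 -25.4] [26.5 24.6]
0.49 face far [54.2 -0.6] slide front [37.2 -0.7] sides [ 26.4 -25.3] [26.4 24.5]
```

The slide front edge is 17.1 mm from the face's far edge, against 17 mm expected when centred. Normal force is ≈5.2 N with a 10 N grip, the centre of pressure is under the slide, and the slide is still. Handing in.

```bash
python3 -c "
from bench import workorder
print(workorder.close_job())"
```

```text
the job is handed in; nothing more can be done
None
```

I handed the job in with the finned slide centred and, by my measurements, flush on the stage face: about 5 N on it (roughly 8 mm of travel) and the fin still held at 10 N. The hand-in returned no verdict.

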